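# Pack the pigment jars back into the case

## Robot

A 7-joint arm with a two-finger parallel gripper is mounted at the origin on the work surface. World frame = base frame: x ahead of the robot, y to its left, z up, the work surface at z = 0. Lengths are in m, angles in rad, forces in N, time in s.
With the tool pointing down it reaches from about 0.4 to 0.85 m from the base axis. Payload 4.5 kg.
Tool frame: the origin (TCP) lies on the centre line of the jaws, within the pads' length; the fingertips stand 14 mm ahead of it and the grasp point (between the pads) lies 5 mm behind it (r.tcp_to_tips is the z of the fingertips in the tool frame, in m); z points along the fingers, y is the direction in which the jaws open and shut (so a half turn about z gives the same grasp; the last joint's range is limited). The gripper opens to 88 mm and grips with 3 to 60 N. Pads are 18 mm wide; open, the fingers measure 123 mm over their backs; the gripper's body (75 mm by 187 mm) begins 45 mm behind the grasp point.
Start: joints at [-1.314, 0.689, -0.195, 1.565, 0.157, 0.902, -0.215], TCP at [0.138, 0.61, 0.253] pointing down, gripper open.
Joint ranges: [-3.01, 3.01], [-0.46, 2.08], [-1.47, 1.51], [0.13, 2.56], [-1, 4.14], [0.04, 2.09], [-2.66, 2.66]. Speed limits (rad/s): [2.57, 2.57, 3.14, 3.14, 3.14, 3.14, 3.14].

## Interface

Orientations are given as a unit quaternion [x, y, z, w].
In Python, from plant import r, viewer gives the robot as it stands.
- The arm moves only by the shell command python3 -m inch 'ROWS' [FORCE]. ROWS is JSON, a list of rows, each a list of 3 entries, a list of its own where there are three numbers: the closure, from 0 (fully open) to 1 (shut), then the shift along the tool's x, y, z in cm, then the turn about the tool's z in degrees. In form: [[fingers, [x, y, z], yaw], ...]. A call has 1 to 20 rows; each row is the pose to reach, as a shift and turn from the pose commanded when the call began, along the tool's axes at that moment; what a row does not reach only later rows make up. A row lasts 1/10 s, in which the tool goes at most 50 mm and 8.59 degrees, less where a joint would pass 70% of its speed; a pose out of reach is approached as far as the arm can. A call with a gripper value outside its range is refused whole. The fingers move at their own pace and stop on an object; FORCE is the grip in N (left out, the last holds). Time passes only in rows, so rows that repeat a pose let the fingers close. It gives the time, the measured TCP pose, the force and the opening at its end, in the units of the state.
- r.get_state(): the state, without advancing time (a new reading comes with each control period).
- viewer.snapshot(name): name is "side" or "top"; returns the picture (400x640x3 uint8, red, green, blue); there is no depth.
- viewer.camera_params(name): a dict with "intrinsics" (3x3 intrinsics, pixels), "k1" (the pictures are not rectified: a ray, as slopes to the right and down, at radius r is drawn at 1 + k1 r^2 times it, then the intrinsics apply), "world_to_cam" (4x4, takes a point from world to camera coordinates). Camera axes: x right, y up, looking along -z (the intrinsics and any distortion apply to the point x, -y, -z); pixel columns grow to the right and rows downward; lengths in m; the calibration is good to about 2 mm. A picture is of the moment at which its call begins. camera_params takes no time and is no camera call.
- r.finish_job(): hands the job in, once; it reports no verdict.
Trained networks look in the newest picture that a camera, given by its name, has taken for a name from the list of things; names that differ only in an ending like _2 or _b are one class to them, and where a whole thing is asked for, a point or a joint stands for the part that bears it (a point fixed in the world has none). Each returns a list of dicts, best first, with "p" (0 to 1); they miss things now and then, are a little off and sometimes report something else, mostly with a low value. They report only what shows in the picture. A call takes as long as a camera call. They do not tell look-alikes from the thing itself.
- viewer.outline_of(camera, name): "pixels" (400x640 bool, what is visible of it) and "bbox" ([left, top, width, height] in pixels, round what is visible of it).
The state is a dict: "clock": time; "q": joint angles; "qd": joint speeds; "joint_torque": joint torques, N m; "tool_pos": TCP position; "eef_rot": TCP orientation; "contact_force": force on the tool from outside, world axes, zero at the start; "moment": the same for the moment, N m; "opening": opening from 0.0 (shut) to 1.0 (fully open).
Only numpy, scipy, OpenCV 4.12 (cv2) and the standard library are available. Lean on these libraries where they do the work, as an engineer would, in place of code of your own. Each camera call takes 0.05 s, during which the arm holds its last target.

## Task

Pack the four closed, white-lidded pigment jars (large round, small round, square and oblong) back into the open red case, each standing upright and fully down in the foam cut-out of its own shape and size. They are glass: set each one down, do not drop it. Leave the open jar where it stands, it is still in use.

Things in the scene. Friction and masses are not known exactly. Their poses are not given: they have to be found in the camera images.
- jar_large_center (a point): large round jar standing on the bench among other things: clear glass with dark pigment inside and a white screw lid of the same outline, 64 mm in diameter, 80 mm tall overall, straight sides, closed, 0.1 to 0.35 kg. The point is its centre, 40 mm above its underside; z is up through the lid. Grip it at half height or above.
- jar_small_center (a point): small round jar standing on the bench among other things: clear glass with dark pigment inside and a white screw lid of the same outline, 42 mm in diameter, 80 mm tall overall, straight sides, closed, 0.1 to 0.35 kg. The point is its centre, 40 mm above its underside; z is up through the lid. Grip it at half height or above.
- jar_square_center (a point): square jar standing on the bench among other things: clear glass with dark pigment inside and a white screw lid of the same outline, 50 x 50 mm in plan, 80 mm tall overall, straight sides, closed, 0.1 to 0.35 kg. The point is its centre, 40 mm above its underside; z is up through the lid. Grip it at half height or above.
- jar_oblong_center (a point): oblong (rectangular) jar standing on the bench among other things: clear glass with dark pigment inside and a white screw lid of the same outline, 66 mm along its x, 36 mm along its y, 80 mm tall overall, straight sides, closed, 0.1 to 0.35 kg. The point is its centre, 40 mm above its underside; z is up through the lid. Grip it at half height or above.
- pocket_large_floor (a point): large round cut-out in the black foam of the open red case: round, 76 mm in diameter, 16 mm deep, grey floor, 3 mm bevel. The point is the centre of its floor, 22 mm above the bench (case rim 41 mm); a jar fully home has its centre 40 mm above it. z up. Fixed; the four lie 2 x 2 at 110 mm pitch, in any order, turned with the case.
- pocket_small_floor (a point): small round cut-out in the black foam of the open red case: round, 54 mm in diameter, 16 mm deep, grey floor, 3 mm bevel. The point is the centre of its floor, 22 mm above the bench (case rim 41 mm); a jar fully home has its centre 40 mm above it. z up. Fixed; the four lie 2 x 2 at 110 mm pitch, in any order, turned with the case.
- pocket_square_floor (a point): square cut-out in the black foam of the open red case: 62 x 62 mm, sides along the point's x and y, 16 mm deep, grey floor, 3 mm bevel. The point is the centre of its floor, 22 mm above the bench (case rim 41 mm); a jar fully home has its centre 40 mm above it. z up. Fixed; the four lie 2 x 2 at 110 mm pitch, in any order, turned with the case.
- pocket_oblong_floor (a point): oblong (rectangular) cut-out in the black foam of the open red case: 78 mm along the point's x, 48 mm along its y (jar's x along x, or reversed), 16 mm deep, grey floor, 3 mm bevel. The point is the centre of its floor, 22 mm above the bench (case rim 41 mm); a jar fully home has its centre 40 mm above it. z up. Fixed; the four lie 2 x 2 at 110 mm pitch, in any order, turned with the case.
- open_jar: open round glass jar, 62 mm in diameter, 72 mm tall, no lid (it lies upside down nearer the robot), dark pigment inside: still in use, not to be packed. Origin at the centre of its underside. (Also standing among the jars, unlisted: a grey open mixing cup, 68 mm wide and 80 mm tall, and a blue bottle with a black cap, 58 mm wide and 90 mm tall.)
Mind the look-alikes: they are no part of the job. What is shaped like the part that bears pocket_large_floor but purple is not meant.

How it is judged:
By the outcome, as a careful person would: the job done as asked, in the order asked, and still so for the second after the job is handed in, with the robot touching nothing.
It also fails if it takes over 96 s, if anything falls off the work surface, if the arm or the gripper's body presses on something with over 40 N, if the wrist force passes 120 N, or if a joint passes its speed limit or range.

## Working session

There is one attempt and no reset: what is moved stays moved. The work goes in short steps, Python scripts to look and compute and a shell command to move; the robot and the scene stay as the last step left them, time stands still between calls to the robot, and variables do not carry over. Pictures are saved under pics/ and viewed, and the job is handed in when it is done.

```bash
ls; mkdir -p pics; python3 - <<'E'
from plant import r, viewer
import cv2
for n in ("side","top"):
    im=viewer.snapshot(n); cv2.imwrite(f"pics/{n}0.png",im[:,:,::-1])
    print(n,viewer.camera_params(n))
print(r.get_state(), r.tcp_to_tips)
E
```

```text
pics
side {'intrinsics': array([[444.41359857,   0.        , 318.04464435],
       [  0.        , 444.41359857, 197.02598223],
       [  0.        ,   0.        ,   1.        ]]), 'k1': -0.034446978999136124, 'world_to_cam': array([[ 0.99800313, -0.0620842 ,  0.0116322 , -0.46280429],
       [ 0.02811869,  0.60158156,  0.79831633, -0.06658133],
       [-0.05656055, -0.79639512,  0.602126  , -1.11253046],
       [ 0.        ,  0.        ,  0.        ,  1.        ]])}
top {'intrinsics': array([[405.57462096,   0.        , 318.98990279],
       [  0.        , 405.57462096, 188.40858584],
       [  0.        ,   0.        ,   1.        ]]), 'k1': -0.03562528663727374, 'world_to_cam': array([[ 4.35628607e-03, -9.99702616e-01, -2.39937814e-02,
         3.50895603e-02],
       [ 9.81614517e-01, -3.03683462e-04,  1.90873907e-01,
        -4.93445437e-01],
       [-1.90824431e-01, -2.43841455e-02,  9.81321278e-01,
        -1.15785935e+00],
       [ 0.00000000e+00,  0.00000000e+00,  0.00000000e+00,
         1.00000000e+00]])}
{'clock': 0.1, 'q': array([-1.31421518,  0.6899054 , -0.19455399,  1.5662197 ,  0.15732412,
        0.90250645, -0.21512584]), 'qd': array([ 0.0008317 , -0.00093993,  0.00144423, -0.00187298, -0.00058149,
       -0.00266538, -0.00033827]), 'joint_torque': array([-2.38497450e-03, -5.28502357e+01, -1.27136417e+00, -1.53836811e+01,
       -5.26227825e-02,  1.98534064e-03,  3.54099598e-05]), 'tool_pos': array([0.1379992 , 0.60902329, 0.2519932 ]), 'eef_rot': array([ 1.11116044e-01,  9.93807099e-01, -8.20925890e-04, -3.29924156e-05]), 'contact_force': array([ 0.32982108, -0.16823488, -1.36229665]), 'moment': array([-0.01781607,  0.0178708 , -0.06136855]), 'opening': 0.9996330094992282} 0.014
```

View pics/top0.png

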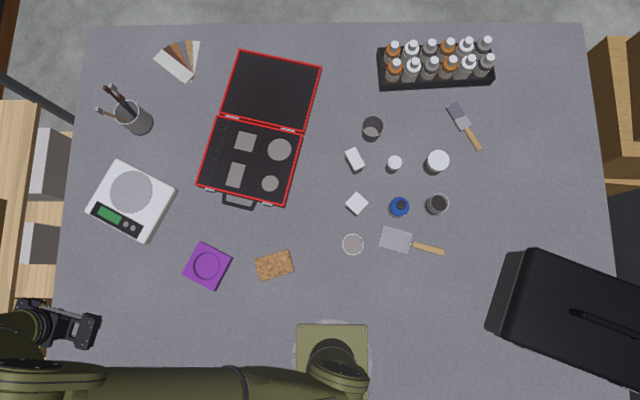

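View pics/side0.png

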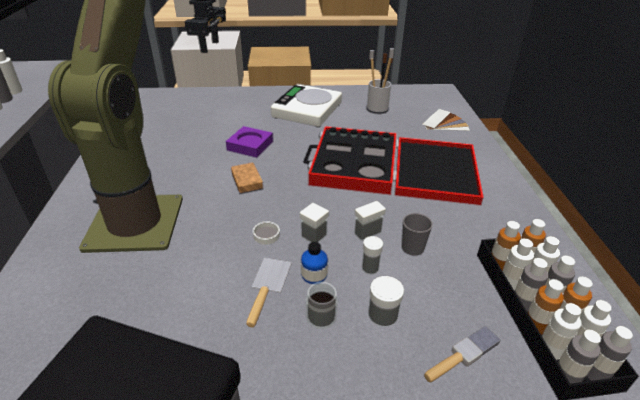

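The top picture shows these jar lids: oblong (354,159), small (394,163), large (438,161) and square (357,203). Near them are the open jar (438,204), the blue bottle (400,207), the mixing cup (372,128) and the loose lid (353,245). The case pockets are square (244,142), large (280,149), oblong (235,174) and small (270,183). The purple look-alike is at (208,265).

```bash
cat > h.py <<'E'
import numpy as np, cv2
from plant import r, viewer
P={n:viewer.camera_params(n) for n in("side","top")}
F=np.diag([1.,-1,-1])
def ext(n):
    M=P[n]["world_to_cam"]; return F@M[:3,:3],F@M[:3,3]
def ray(n,uv):
    K=P[n]["intrinsics"];D=np.array([P[n]["k1"],0,0,0.])
    p=cv2.undistortPoints(np.float64(uv).reshape(-1,1,2),K,D).reshape(-1,2)
    R,t=ext(n);d=np.c_[p,np.ones(len(p))]@R
    return -R.T@t,d
def onz(n,uv,z):
    c,d=ray(n,uv); return c+d*((z-c[2])/d[:,2])[:,None]
def proj(n,X):
    R,t=ext(n);return cv2.projectPoints(np.float64(X).reshape(-1,1,3),cv2.Rodrigues(R)[0],t,P[n]["intrinsics"],np.array([P[n]["k1"],0,0,0.]))[0].reshape(-1,2)
E
python3 - <<'E'
from h import *
viewer.snapshot("top");top=None
N=["jar_large_center","jar_small_center","jar_square_center","jar_oblong_center","pocket_large_floor","pocket_small_floor","pocket_square_floor","pocket_oblong_floor","open_jar"]
for n in N:
    for o in viewer.outline_of("top",n)[:4]:
        print(n,round(o["p"],2),o["bbox"],int(o["pixels"].sum()))
# bright lids in top
im=viewer.snapshot("top")
cv2.imwrite("pics/crop1.png",cv2.resize(im[100:260,330:460],None,fx=4,fy=4,interpolation=cv2.INTER_NEAREST)[:600,:,::-1])
cv2.imwrite("pics/crop2.png",cv2.resize(im[110:210,190:310],None,fx=6,fy=6,interpolation=cv2.INTER_NEAREST)[:,:,::-1])
E
```

```text
jar_large_center 0.71 [423.3, 152.7, 30.0, 21.9] 499
jar_small_center 0.67 [380.2, 155.0, 22.7, 20.3] 236
jar_square_center 0.69 [342.7, 194.9, 25.0, 22.8] 350
jar_oblong_center 0.54 [344.5, 147.0, 20.3, 27.6] 371
pocket_large_floor 0.64 [256.4, 127.5, 42.3, 45.2] 1236
pocket_large_floor 0.64 [181.3, 240.7, 51.4, 48.8] 1552
pocket_small_floor 0.91 [250.2, 163.5, 40.4, 40.4] 1265
pocket_square_floor 0.82 [222.3, 120.6, 44.9, 40.7] 1215
pocket_oblong_floor 0.76 [212.6, 152.7, 44.3, 41.2] 1187
pocket_oblong_floor 0.6 [221.4, 120.6, 46.6, 41.8] 1203
open_jar 0.67 [426.6, 193.7, 23.5, 24.4] 448
```

View pics/crop1.png

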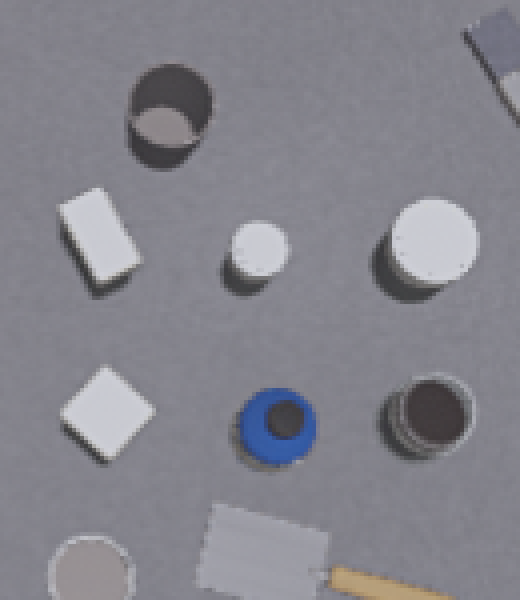

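View pics/crop2.png

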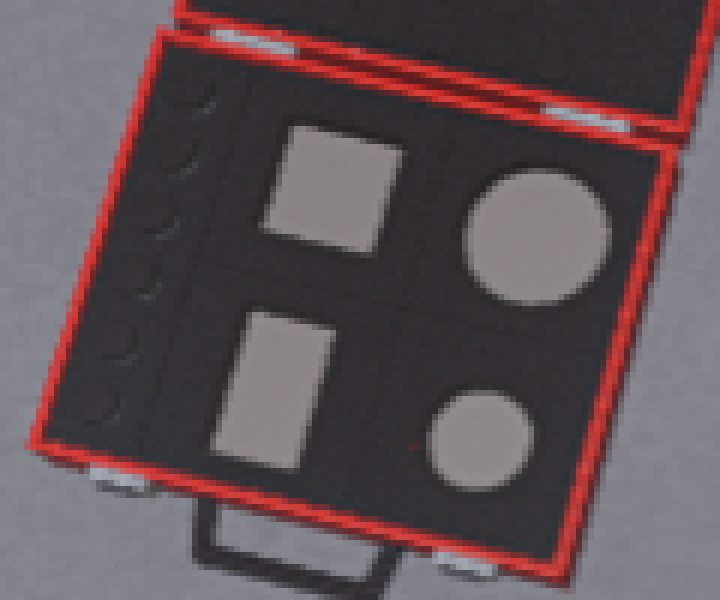

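```bash
cat > meas.py <<'E'
from h import *
im=viewer.snapshot("top").astype(int); g=im.mean(2)
print("cam",ray("top",[[320,200]])[0],ray("side",[[320,200]])[0])
def comp(mask,uv):
    n,l,s,c=cv2.connectedComponentsWithStats(mask.astype(np.uint8)*1,connectivity=4)
    k=l[uv[1],uv[0]]; return l==k if k else None
def wp(m,z,cam="top"):
    cs,_=cv2.findContours(cv2.resize(m.astype(np.uint8),None,fx=8,fy=8,interpolation=cv2.INTER_NEAREST),cv2.RETR_EXTERNAL,cv2.CHAIN_APPROX_NONE)
    c=max(cs,key=len).reshape(-1,2)/8-0.5+1/16
    return onz(cam,c,z)[:,:2]
J={"large":(438,161),"small":(394,163),"square":(357,203),"oblong":(354,159)}
for k,uv in J.items():
    m=comp(g>185,uv); w=wp(m,0.08)*1000
    rect=cv2.minAreaRect(w.astype(np.float32)); (cx,cy),rad=cv2.minEnclosingCircle(w.astype(np.float32))
    ys,xs=np.nonzero(m); c=onz("top",[[xs.mean(),ys.mean()]],.08)[0]*1000
    print(k,"rect",np.round(rect[0],1),np.round(rect[1],1),round(rect[2],1),"circ",round(cx,1),round(cy,1),round(rad,1),"cen",c[:2].round(1))
Pk={"large":(280,149),"small":(270,183),"square":(244,142),"oblong":(235,174)}
for k,uv in Pk.items():
    m=comp(g>95,uv); w=wp(m,0.022)*1000
    rect=cv2.minAreaRect(w.astype(np.float32))
    ys,xs=np.nonzero(m); c=onz("top",[[xs.mean(),ys.mean()]],.022)[0]*1000
    print(k,"rect",np.round(rect[0],1),np.round(rect[1],1),round(rect[2],1),"cen",c[:2].round(1), "area->eq d",)
for k,uv,z in [("open",(438,204),.072),("bottle",(400,207),.06),("cup",(372,128),.08)]:
    print(k,onz("top",[uv],z)[0].round(3))
im2=viewer.snapshot("side")
cv2.imwrite("pics/crops.png",cv2.resize(im2[190:330,250:450],None,fx=4,fy=4,interpolation=cv2.INTER_CUBIC)[:,:,::-1])
E
python3 meas.py
```

```text
cam [0.26327249 0.00669586 1.23125981] [ 0.40082697 -0.87469256  0.72841992]
large rect [ 573.2 -312.3] [61.7 60. ] 90.0 circ 573.1 -313.0 32.7 cen [ 572.8 -312.7]
small rect [ 565.7 -185. ] [40.6 38.8] 89.9 circ 566.8 -185.8 21.8 cen [ 566.3 -185.1]
square rect [446.  -72.4] [50.2 50.9] 47.8 circ 446.1 -72.5 32.2 cen [445.8 -72.4]
oblong rect [578.1 -68.5] [66.5 36.5] 27.0 circ 578.7 -67.7 35.7 cen [578.  -68.5]
large rect [621.8 160.2] [74.8 70.6] 89.9 cen [622.8 161.6] area->eq d
small rect [515.4 188.2] [50.6 53.6] 46.1 cen [515.6 187.7] area->eq d
square rect [649.8 269. ] [62.3 62. ] 76.5 cen [649.4 269. ] area->eq d
oblong rect [541.9 295.2] [49.4 78.4] 76.1 cen [541.5 295.4] area->eq d
open [ 0.443 -0.307  0.072]
bottle [ 0.436 -0.2    0.06 ]
cup [ 0.67  -0.122  0.08 ]
```

View pics/crops.png

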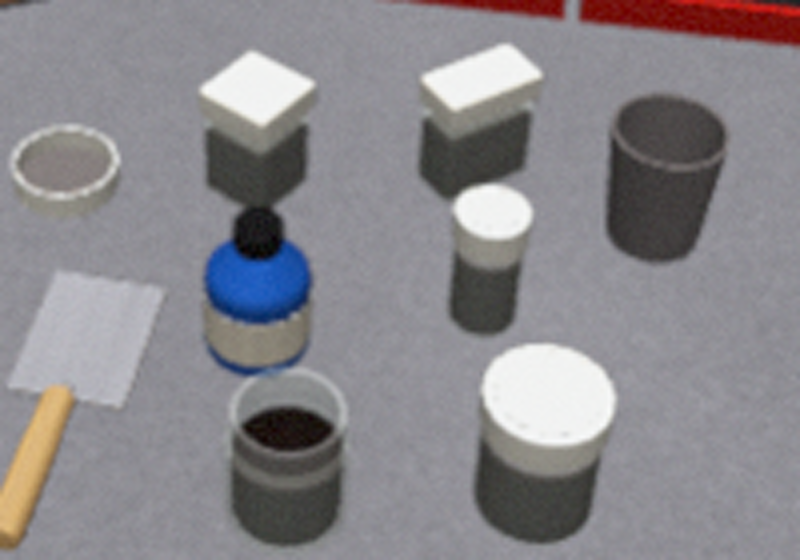

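```bash
cat > go.py <<'E'
import sys
from h import *
from scipy.spatial.transform import Rotation as Ro
# args: x y z (mm) yangle(deg, world heading of tool y, mod 180 chosen nearest)
s=r.get_state(); R=Ro.from_quat(s["eef_rot"]).as_matrix()
a=[float(v) for v in sys.argv[1:5]]
d=np.array(a[:3])/1000-s["tool_pos"]
ya=np.degrees(np.arctan2(R[1,1],R[0,1]))
t=-(a[3]-ya); t=(t+90)%180-90 if len(sys.argv)<6 else (t+180)%360-180
print("t",round(s["clock"],2),"pos",(s["tool_pos"]*1000).round(1),"ya",round(ya,1),"tilt",R[2].round(3),"F",s["contact_force"].round(1),"open",round(s["opening"]*88,1),"q",s["q"].round(2))
print("shift cm",(R.T@d*100).round(2),"yaw",round(t,1), "xy dir",)
E
python3 go.py 500 300 250 30 full
python3 - <<'E'
from h import *
# overlay check in side
im=viewer.snapshot("side").copy()
def ring(c,hs,ang,z,col):
    if np.isscalar(hs): t=np.linspace(0,6.28,40); p=np.c_[hs*np.cos(t),hs*np.sin(t)]
    else:
        p=np.array([[1,1],[-1,1],[-1,-1],[1,-1]])*hs;a=np.radians(ang);p=p@np.array([[np.cos(a),np.sin(a)],[-np.sin(a),np.cos(a)]])
    X=np.c_[p+c,np.full(len(p),z)]/1000
    return X
for n in("side","top"):
    im=cv2.resize(viewer.snapshot(n),None,fx=4,fy=4,interpolation=cv2.INTER_CUBIC)
    for X in [ring((573,-312.5),32,0,80,0),ring((566.3,-185.3),21,0,80,0),ring((446,-72.4),(25,25),47.8,80,0),ring((578,-68.5),(33,18),27,80,0),ring((621.9,161.1),38,0,22,0),ring((515.1,187.1),27,0,22,0),ring((647.9,267.9),(31,31),-13.7,22,0),ring((541.1,293.9),(39,24),-13.7,22,0),
      ring((621.9,161.1),41,0,38,0),ring((515.1,187.1),30,0,38,0)]:
        cv2.polylines(im,[np.int32((proj(n,X)+.5)*4)],True,(0,255,0),1)
    if n=="side":
        a=im[190*4:330*4,280*4:450*4]; b=im[125*4:195*4,300*4:490*4]
        cv2.imwrite("pics/s1.png",a[:,:,::-1]);cv2.imwrite("pics/s2.png",b[:,:,::-1])
    else:
        cv2.imwrite("pics/t2.png",im[115*4:210*4,190*4:310*4][:,:,::-1])
        cv2.imwrite("pics/t1.png",im[140*4:220*4,330*4:460*4][:,:,::-1])
E
```

```text
t 0.75 pos [138.1 609.6 252.8] ya 77.2 tilt [-0.  0. -1.] F [ 0.4  0.1 -0.1] open 88.5 q [-1.31  0.69 -0.19  1.57  0.16  0.9  -0.22]
shift cm [-42.14 -22.19   0.27] yaw 47.2 xy dir
```

View pics/s1.png

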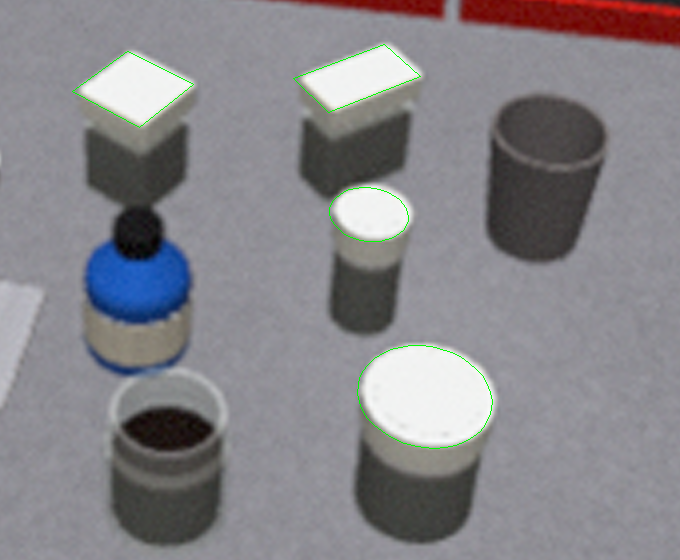

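View pics/s2.png

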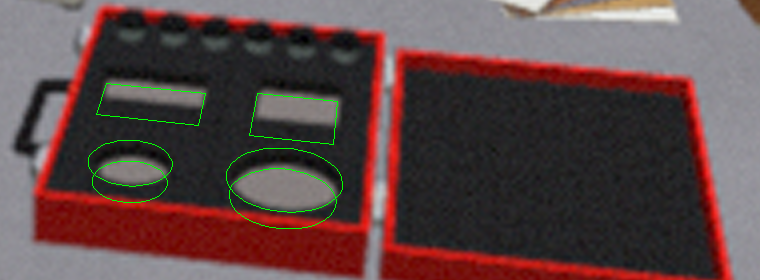

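View pics/t2.png

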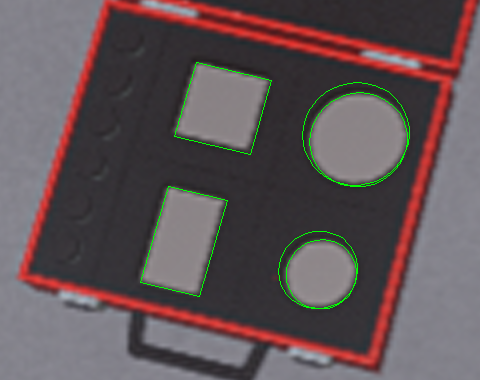

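View pics/t1.png

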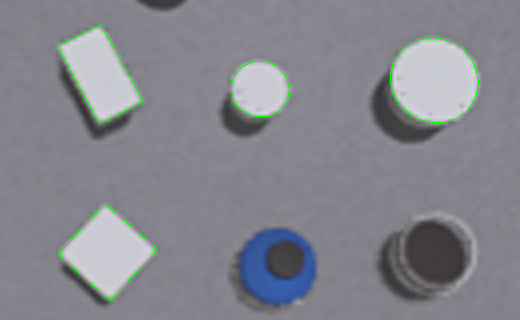

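Candidates for "closed white-lidded jar" in the top picture:
- Large (438,161), small (394,163), square (357,203) and oblong (354,159) all have white lids.
- The open jar (438,204), loose upturned lid (353,245), cup (372,128) and bottle (400,207) are rejected.
- For the case, the red one at (250,160) is chosen and the purple block (208,265) rejected.

The overlay crops show the fitted outlines sitting on the lids in both cameras, and on the pocket floors. I start with the square jar.

```bash
python3 -m inch '[[0,[-42.1,-22.2,0],47],[0,[-42.1,-22.2,0],47],[0,[-42.1,-22.2,0],47],[0,[-42.1,-22.2,0],47],[0,[-42.1,-22.2,0],47],[0,[-42.1,-22.2,0],47],[0,[-42.1,-22.2,0],47],[0,[-42.1,-22.2,0],47],[0,[-42.1,-22.2,0],47],[0,[-42.1,-22.2,0],47],[0,[-42.1,-22.2,0],47],[0,[-42.1,-22.2,0],47],[0,[-42.1,-22.2,0],47],[0,[-42.1,-22.2,0],47]]'; python3 go.py 446 -72.4 200 -42.2 full
```

```text
clock: 2.3
tool_pos: [0.4982, 0.3018, 0.2528]
eef_rot: [0.497, 0.868, 0.0, -0.001]
contact_force: [0.1, 0.0, -0.2]
opening: 0.996
t 2.3 pos [498.2 301.8 252.8] ya 30.4 tilt [ 0.001 -0.    -1.   ] F [ 0.1  0.  -0.2] open 87.6 q [-0.61  0.63 -0.02  1.7   0.01  0.81 -0.1 ]
shift cm [-29.63 -23.45   5.25] yaw 72.6 xy dir
```

```bash
python3 -m inch '[[0,[-29.6,-23.45,2],72.6],[0,[-29.6,-23.45,2],72.6],[0,[-29.6,-23.45,5.2],72.6],[0,[-29.6,-23.45,5.2],72.6],[0,[-29.6,-23.45,5.2],72.6],[0,[-29.6,-23.45,5.2],72.6],[0,[-29.6,-23.45,5.2],72.6],[0,[-29.6,-23.45,5.2],72.6],[0,[-29.6,-23.45,5.2],72.6],[0,[-29.6,-23.45,5.2],72.6],[0,[-29.6,-23.45,5.2],72.6],[0,[-29.6,-23.45,5.2],72.6],[0,[-29.6,-23.45,5.2],72.6],[0,[-29.6,-23.45,5.2],72.6]]'; python3 go.py 446 -72.4 55 -42.2 full
```

```text
clock: 3.7
tool_pos: [0.4462, -0.0731, 0.2008]
eef_rot: [0.914, 0.405, 0.0, -0.0]
contact_force: [0.5, -0.9, -0.2]
opening: 0.999
t 3.7 pos [446.2 -73.1 200.8] ya -42.3 tilt [ 0. -0. -1.] F [ 0.5 -0.9 -0.2] open 87.9 q [-0.09  0.58  0.24  2.14 -0.3   0.46 -0.36]
shift cm [ 0.03 -0.07 14.58] yaw -0.1 xy dir
```

```bash
python3 -m inch '[[0,[0,0,4],0],[0,[0,0,8],0],[0,[0,0,11],0],[0,[0,0,13],0],[0,[0,0,14.5],0],[0,[0,0,14.5],0],[0,[0,0,14.5],0]]'; python3 go.py 446 -72.4 55 -42.2 full;  python3 -m inch '[[1,[0,0,0],0],[1,[0,0,0],0],[1,[0,0,0],0],[1,[0,0,0],0],[1,[0,0,0],0],[1,[0,0,0],0],[1,[0,0,0],0],[1,[0,0,0],0]]' 25
```

```text
clock: 4.4
tool_pos: [0.4461, -0.0737, 0.0558]
eef_rot: [0.915, 0.404, -0.0, -0.0]
contact_force: [0.0, -1.2, 0.7]
opening: 0.998
t 4.4 pos [446.1 -73.7  55.8] ya -42.3 tilt [-0. -0. -1.] F [ 0.  -1.2  0.7] open 87.9 q [ 0.04  0.87  0.03  2.22 -0.39  0.06 -0.28]
shift cm [ 0.09 -0.1   0.08] yaw -0.1 xy dir
clock: 5.2
tool_pos: [0.4461, -0.0737, 0.0559]
eef_rot: [0.915, 0.404, 0.0, -0.0]
contact_force: [-0.9, 0.5, 5.8]
opening: 0.562
```

```bash
python3 -m inch '[[1,[0,0,-2],0],[1,[0,0,-5],0],[1,[0,0,-9],0],[1,[0,0,-13],0],[1,[0,0,-15],0],[1,[0,0,-15],0]]'; python3 go.py 647.9 267.9 180 -13.7 full
```

```text
clock: 5.8
tool_pos: [0.4473, -0.074, 0.2076]
eef_rot: [0.915, 0.404, 0.002, 0.001]
contact_force: [-0.2, -0.1, -2.1]
opening: 0.566
t 5.8 pos [447.3 -74.  207.6] ya -42.4 tilt [ 0.003  0.004 -1.   ] F [-0.2 -0.1 -2.1] open 49.8 q [-0.11  0.57  0.27  2.13 -0.32  0.47 -0.34]
shift cm [38.77 -8.23  2.83] yaw -28.7 xy dir
```

```bash
python3 -m inch '[[1,[4,-0.8,0],-3],[1,[8,-1.7,0],-6],[1,[12,-2.5,0],-9],[1,[16,-3.4,0],-12],[1,[20,-4.2,0],-15],[1,[24,-5.1,0],-18],[1,[28,-5.9,1],-21],[1,[32,-6.8,2],-24],[1,[36,-7.6,2.8],-27],[1,[38.8,-8.2,2.8],-28.7],[1,[38.8,-8.2,2.8],-28.7],[1,[38.8,-8.2,2.8],-28.7],[1,[38.8,-8.2,2.8],-28.7]]'; python3 go.py 647.9 267.9 78 -13.7 full
```

```text
clock: 7.1
tool_pos: [0.646, 0.2659, 0.1761]
eef_rot: [0.787, 0.617, -0.002, 0.0]
contact_force: [-0.5, 0.5, -2.4]
opening: 0.567
t 7.1 pos [646.  265.9 176.1] ya -13.8 tilt [-0.003 -0.002 -1.   ] F [-0.5  0.5 -2.4] open 49.9 q [-0.57  0.89  0.23  1.39 -0.23  0.89 -0.52]
shift cm [0.26 0.16 9.81] yaw -0.1 xy dir
```

```bash
python3 -m inch '[[1,[0.2,0.15,3],0],[1,[0.2,0.15,5],0],[1,[0.2,0.15,6],0],[1,[0.2,0.15,7],0],[1,[0.2,0.15,7],0],[1,[0.2,0.15,7],0]]'; python3 go.py 647.9 267.9 78 -13.7 full; python3 - <<'E'
from h import *
for n,s in(("top",(115,210,190,310)),("side",(110,195,300,420))):
    im=viewer.snapshot(n)[s[0]:s[1],s[2]:s[3]]
    cv2.imwrite(f"pics/p1{n}.png",cv2.resize(im,None,fx=5,fy=5,interpolation=cv2.INTER_CUBIC)[:,:,::-1])
E
```

```text
clock: 7.7
tool_pos: [0.6494, 0.2696, 0.1084]
eef_rot: [0.786, 0.618, 0.001, 0.0]
contact_force: [-0.8, 0.1, -1.6]
opening: 0.564
t 7.7 pos [649.4 269.6 108.4] ya -13.7 tilt [ 0.001  0.001 -1.   ] F [-0.8  0.1 -1.6] open 49.7 q [-0.56  0.97  0.2   1.42 -0.24  0.77 -0.5 ]
shift cm [-0.2  -0.11  3.04] yaw 0.0 xy dir
```

View pics/p1side.png

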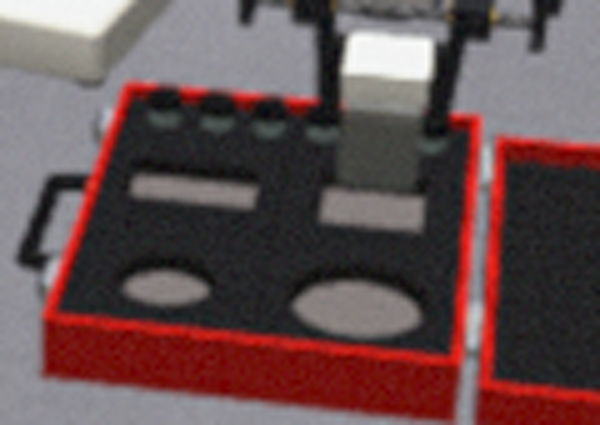

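The side crop shows the square jar held upright directly above the square pocket (crop ~ (375,190)). Now I lower it slowly.

```bash
python3 -m inch '[[1,[-0.2,-0.1,0.6],0],[1,[-0.2,-0.1,1.2],0],[1,[-0.2,-0.1,1.7],0],[1,[-0.2,-0.1,2.2],0],[1,[-0.2,-0.1,2.5],0],[1,[-0.2,-0.1,2.7],0],[1,[-0.2,-0.1,2.8],0],[1,[-0.2,-0.1,2.9],0],[1,[-0.2,-0.1,3.0],0],[1,[-0.2,-0.1,3.0],0],[1,[-0.2,-0.1,3.0],0]]'; python3 go.py 647.9 267.9 78 -13.7 full
```

```text
clock: 8.9
tool_pos: [0.6476, 0.2681, 0.078]
eef_rot: [0.786, 0.618, 0.0, 0.0]
contact_force: [-0.1, -0.1, -0.4]
opening: 0.567
t 8.9 pos [647.6 268.1  78. ] ya -13.7 tilt [ 0.  0. -1.] F [-0.1 -0.1 -0.4] open 49.9 q [-0.55  1.01  0.19  1.44 -0.25  0.72 -0.5 ]
shift cm [-0.01  0.03  0.  ] yaw 0.0 xy dir
```

```bash
python3 -m inch '[[1,[0,0,0.1],0],[1,[0,0,0.1],0]]';python3 -m inch '[[1,[0,0,0.1],0],[1,[0,0,0.1],0]]'
```

```text
clock: 9.1
tool_pos: [0.6476, 0.2681, 0.078]
eef_rot: [0.786, 0.618, 0.0, -0.0]
contact_force: [-1.8, -0.5, 6.7]
opening: 0.563
clock: 9.3
tool_pos: [0.6477, 0.2681, 0.078]
eef_rot: [0.786, 0.618, 0.0, -0.0]
contact_force: [-4.9, -2.2, 11.9]
opening: 0.562
```

On the floor at the expected height. Releasing.

```bash
python3 -m inch '[[1,[0,0,-0.1],0],[0.3,[0,0,-0.1],0],[0.1,[0,0,-0.1],0],[0,[0,0,-0.1],0],[0,[0,0,-0.1],0],[0,[0,0,-0.1],0],[0,[0,0,-3],0],[0,[0,0,-7],0],[0,[0,0,-12],0],[0,[0,0,-12],0]]'; python3 go.py 578 -68.5 200 27 full;python3 - <<'E'
from h import *
for n,s in(("top",(115,210,190,310)),("side",(110,195,300,420))):
    im=viewer.snapshot(n)[s[0]:s[1],s[2]:s[3]]
    cv2.imwrite(f"pics/p2{n}.png",cv2.resize(im,None,fx=5,fy=5,interpolation=cv2.INTER_CUBIC)[:,:,::-1])
E
```

```text
clock: 10.3
tool_pos: [0.6521, 0.2692, 0.2036]
eef_rot: [0.786, 0.618, 0.007, 0.002]
contact_force: [0.7, 0.6, 0.8]
opening: 1.001
t 10.3 pos [652.1 269.2 203.6] ya -13.7 tilt [ 0.008  0.012 -1.   ] F [0.7 0.6 0.8] open 88.1 q [-0.57  0.86  0.24  1.37 -0.22  0.93 -0.52]
shift cm [-34.57   0.78   0.08] yaw -40.7 xy dir
```

View pics/p2side.png

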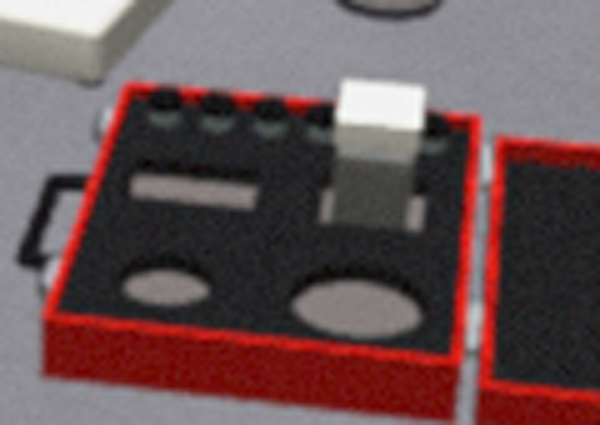

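The square jar stands upright in its pocket (crop (380,160)). The oblong jar is next.

```bash
python3 -m inch '[[0,[-34.6,0.8,0],-40.7],[0,[-34.6,0.8,0],-40.7],[0,[-34.6,0.8,0],-40.7],[0,[-34.6,0.8,0],-40.7],[0,[-34.6,0.8,0],-40.7],[0,[-34.6,0.8,0],-40.7],[0,[-34.6,0.8,0],-40.7],[0,[-34.6,0.8,0],-40.7],[0,[-34.6,0.8,0],-40.7],[0,[-34.6,0.8,0],-40.7],[0,[-34.6,0.8,0],-40.7],[0,[-34.6,0.8,0],-40.7]]'; python3 go.py 578 -68.5 55 27 full
```

```text
clock: 11.6
tool_pos: [0.5737, -0.0682, 0.1954]
eef_rot: [0.521, 0.854, 0.0, -0.0]
contact_force: [-0.7, -0.6, 0.2]
opening: 1.002
t 11.6 pos [573.7 -68.2 195.4] ya 27.2 tilt [ 0.001  0.    -1.   ] F [-0.7 -0.6  0.2] open 88.2 q [ 0.06  0.7  -0.03  1.77  0.03  0.67  0.48]
shift cm [-0.23  0.37 14.04] yaw 0.2 xy dir
```

```bash
python3 -m inch '[[0,[-0.2,0.4,4],0],[0,[-0.2,0.4,8],0],[0,[-0.2,0.4,11],0],[0,[-0.2,0.4,13],0],[0,[-0.2,0.4,14],0],[0,[-0.2,0.4,14],0],[0,[-0.2,0.4,14],0]]'; python3 go.py 578 -68.5 55 27 full
```

```text
clock: 12.3
tool_pos: [0.5786, -0.0697, 0.0564]
eef_rot: [0.522, 0.853, 0.0, 0.001]
contact_force: [0.2, -0.6, 0.5]
opening: 1.0
t 12.3 pos [578.6 -69.7  56.4] ya 27.1 tilt [-0.001  0.001 -1.   ] F [ 0.2 -0.6  0.5] open 88.0 q [ 0.05  0.92 -0.02  1.83  0.05  0.39  0.47]
shift cm [ 0.14 -0.    0.14] yaw 0.1 xy dir
```

```bash
python3 -m inch '[[0,[0.1,0,0.1],0],[1,[0.1,0,0.1],0],[1,[0.1,0,0.1],0],[1,[0.1,0,0.1],0],[1,[0.1,0,0.1],0],[1,[0.1,0,0.1],0],[1,[0.1,0,0.1],0],[1,[0.1,0,0.1],0]]' 25;  python3 -m inch '[[1,[0,0,-2],0],[1,[0,0,-5],0],[1,[0,0,-9],0],[1,[0,0,-13],0],[1,[0,0,-15],0],[1,[0,0,-15],0]]'; python3 go.py 541.1 293.9 180 -13.7 full
```

```text
clock: 13.1
tool_pos: [0.5781, -0.069, 0.0552]
eef_rot: [0.522, 0.853, 0.0, 0.001]
contact_force: [-0.1, 1.1, 5.6]
opening: 0.746
clock: 13.7
tool_pos: [0.5788, -0.0695, 0.2071]
eef_rot: [0.522, 0.853, 0.001, 0.002]
contact_force: [-0.3, -0.2, -1.8]
opening: 0.747
t 13.7 pos [578.8 -69.5 207.1] ya 27.0 tilt [-0.003  0.004 -1.   ] F [-0.3 -0.2 -1.8] open 65.8 q [ 0.06  0.69 -0.03  1.75  0.03  0.7   0.48]
shift cm [34.09 13.13  2.68] yaw 40.7 xy dir
```

```bash
python3 -m inch '[[1,[4,1.5,0],5],[1,[8,3,0],10],[1,[12,4.6,0],15],[1,[16,6.2,0],20],[1,[20,7.7,0],25],[1,[24,9.2,0],30],[1,[28,10.8,0.5],35],[1,[31,12,1.5],39],[1,[33,12.8,2.5],40.7],[1,[34.1,13.1,2.7],40.7],[1,[34.1,13.1,2.7],40.7],[1,[34.1,13.1,2.7],40.7],[1,[34.1,13.1,2.7],40.7]]'; python3 go.py 541.1 293.9 77.5 -13.7 full
```

```text
clock: 15.0
tool_pos: [0.54, 0.2917, 0.178]
eef_rot: [0.787, 0.617, -0.0, 0.001]
contact_force: [-0.5, 0.7, -1.6]
opening: 0.747
t 15.0 pos [540.  291.7 178. ] ya -13.8 tilt [-0.001  0.001 -1.   ] F [-0.5  0.7 -1.6] open 65.8 q [-0.7   0.78  0.24  1.68 -0.26  0.71 -0.57]
shift cm [ 0.25  0.04 10.05] yaw -0.1 xy dir
```

```bash
python3 -m inch '[[1,[0.1,0,3],0],[1,[0.1,0,5],0],[1,[0.1,0,6],0],[1,[0.1,0,7],0],[1,[0.1,0,7],0],[1,[0.1,0,7],0]]'; python3 go.py 541.1 293.9 77.5 -13.7 full; python3 - <<'E'
from h import *
for n,s in(("top",(115,210,190,310)),("side",(110,195,300,420))):
    im=viewer.snapshot(n)[s[0]:s[1],s[2]:s[3]]
    cv2.imwrite(f"pics/p3{n}.png",cv2.resize(im,None,fx=5,fy=5,interpolation=cv2.INTER_CUBIC)[:,:,::-1])
E
```

```text
clock: 15.6
tool_pos: [0.54, 0.295, 0.1083]
eef_rot: [0.786, 0.618, 0.001, 0.0]
contact_force: [0.8, 0.6, -1.2]
opening: 0.745
t 15.6 pos [540.  295.  108.3] ya -13.7 tilt [ 0.001  0.001 -1.   ] F [ 0.8  0.6 -1.2] open 65.5 q [-0.69  0.88  0.2   1.72 -0.29  0.57 -0.55]
shift cm [-0.08  0.13  3.09] yaw 0.0 xy dir
```

View pics/p3side.png

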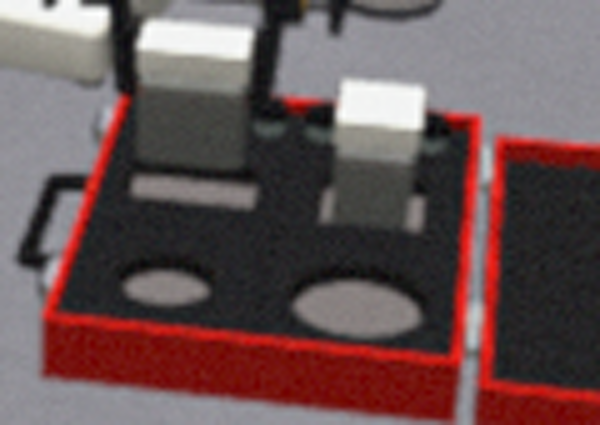

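The oblong jar hangs upright over the oblong pocket (crop (190,170)), aligned. Lowering.

```bash
python3 -m inch '[[1,[-0.1,0.1,0.6],0],[1,[-0.1,0.1,1.2],0],[1,[-0.1,0.1,1.7],0],[1,[-0.1,0.1,2.2],0],[1,[-0.1,0.1,2.5],0],[1,[-0.1,0.1,2.7],0],[1,[-0.1,0.1,2.8],0],[1,[-0.1,0.1,2.9],0],[1,[-0.1,0.1,3.0],0],[1,[-0.1,0.1,3.0],0],[1,[-0.1,0.1,3.0],0]]'; python3 -m inch '[[1,[0,0,0.1],0],[1,[0,0,0.1],0]]'
```

```text
clock: 16.8
tool_pos: [0.5402, 0.294, 0.0778]
eef_rot: [0.786, 0.618, 0.0, -0.0]
contact_force: [-0.1, -0.0, -0.6]
opening: 0.743
clock: 17.0
tool_pos: [0.5404, 0.294, 0.0773]
eef_rot: [0.786, 0.618, 0.0, -0.0]
contact_force: [-1.5, 0.0, 2.5]
opening: 0.748
```

```bash
python3 -m inch '[[1,[0,0,0],0],[0.1,[0,0,0],0],[0,[0,0,0],0],[0,[0,0,0],0],[0,[0,0,0],0],[0,[0,0,0],0],[0,[0,0,-3],0],[0,[0,0,-7],0],[0,[0,0,-12],0],[0,[0,0,-14],0],[0,[0,0,-14],0]]'; python3 go.py 566.3 -185.3 200 -30 full;python3 - <<'E'
from h import *
for n,s in(("top",(115,210,190,310)),("side",(110,195,300,420))):
    im=viewer.snapshot(n)[s[0]:s[1],s[2]:s[3]]
    cv2.imwrite(f"pics/p4{n}.png",cv2.resize(im,None,fx=5,fy=5,interpolation=cv2.INTER_CUBIC)[:,:,::-1])
E
```

```text
clock: 18.1
tool_pos: [0.5423, 0.2947, 0.2204]
eef_rot: [0.786, 0.618, 0.004, 0.001]
contact_force: [-0.2, -0.5, 0.1]
opening: 1.002
t 18.1 pos [542.3 294.7 220.4] ya -13.7 tilt [ 0.005  0.006 -1.   ] F [-0.2 -0.5  0.1] open 88.2 q [-0.72  0.73  0.26  1.65 -0.24  0.79 -0.59]
shift cm [-46.08  13.67   1.88] yaw 16.3 xy dir
```

View pics/p4side.png

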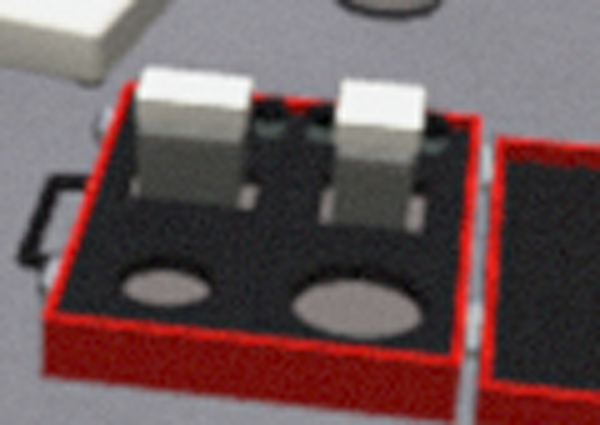

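The oblong jar is home (crop (195,150)). The small jar is next.

```bash
python3 -m inch '[[0,[-46.1,13.7,0],16],[0,[-46.1,13.7,0],16],[0,[-46.1,13.7,0],16],[0,[-46.1,13.7,0],16],[0,[-46.1,13.7,0],16],[0,[-46.1,13.7,0],16],[0,[-46.1,13.7,0],16],[0,[-46.1,13.7,2],16],[0,[-46.1,13.7,2],16],[0,[-46.1,13.7,2],16],[0,[-46.1,13.7,2],16],[0,[-46.1,13.7,2],16],[0,[-46.1,13.7,2],16],[0,[-46.1,13.7,2],16]]'; python3 go.py 566.3 -185.3 55 -30 full
```

```text
clock: 19.6
tool_pos: [0.5645, -0.1841, 0.1962]
eef_rot: [0.864, 0.504, 0.0, -0.001]
contact_force: [0.4, 0.1, 0.3]
opening: 1.006
t 19.6 pos [ 564.5 -184.1  196.2] ya -29.5 tilt [ 0.001 -0.002 -1.   ] F [0.4 0.1 0.3] open 88.5 q [ 0.11  0.73  0.23  1.73 -0.24  0.71 -0.05]
shift cm [-0.03  0.24 14.12] yaw 0.5 xy dir
```

```bash
python3 -m inch '[[0,[0,0.1,4],0],[0,[0,0.1,8],0],[0,[0,0.1,11],0],[0,[0,0.1,13],0],[0,[0,0.1,14.1],0],[0,[0,0.1,14.1],0],[0,[0,0.1,14.1],0]]'; python3 go.py 566.3 -185.3 55 -30 full
```

```text
clock: 20.3
tool_pos: [0.5659, -0.1866, 0.0565]
eef_rot: [0.864, 0.503, 0.0, 0.0]
contact_force: [-1.1, -0.8, 0.2]
opening: 1.0
t 20.3 pos [ 565.9 -186.6   56.5] ya -29.6 tilt [ 0.     0.001 -1.   ] F [-1.1 -0.8  0.2] open 88.0 q [ 0.16  0.94  0.15  1.79 -0.29  0.43 -0.01]
shift cm [ 0.13 -0.03  0.15] yaw 0.4 xy dir
```

```bash
python3 -m inch '[[0,[0.1,0,0.1],0],[1,[0.1,0,0.1],0],[1,[0.1,0,0.1],0],[1,[0.1,0,0.1],0],[1,[0.1,0,0.1],0],[1,[0.1,0,0.1],0],[1,[0.1,0,0.1],0],[1,[0.1,0,0.1],0],[1,[0.1,0,0.1],0],[1,[0.1,0,0.1],0]]' 25;  python3 -m inch '[[1,[0,0,-2],0],[1,[0,0,-5],0],[1,[0,0,-9],0],[1,[0,0,-13],0],[1,[0,0,-15],0],[1,[0,0,-15],0]]'; python3 go.py 515.1 187.1 180 -13.7 full
```

```text
clock: 21.3
tool_pos: [0.5658, -0.1861, 0.0547]
eef_rot: [0.865, 0.503, 0.0, 0.0]
contact_force: [0.6, -0.0, -0.2]
opening: 0.469
clock: 21.9
tool_pos: [0.5673, -0.1867, 0.2076]
eef_rot: [0.865, 0.503, 0.002, 0.002]
contact_force: [-0.4, -0.3, -1.5]
opening: 0.47
t 21.9 pos [ 567.3 -186.7  207.6] ya -29.7 tilt [ 0.001  0.006 -1.   ] F [-0.4 -0.3 -1.5] open 41.3 q [ 0.1   0.72  0.24  1.72 -0.24  0.73 -0.05]
shift cm [ 29.89 -23.05   2.67] yaw -16.0 xy dir
```

```bash
python3 -m inch '[[1,[3,-2.3,0],-2],[1,[6,-4.6,0],-4],[1,[9,-7,0],-6],[1,[12,-9.3,0],-8],[1,[15,-11.6,0],-10],[1,[18,-13.9,0],-12],[1,[21,-16.2,0],-13],[1,[24,-18.5,0.5],-14],[1,[27,-20.8,1.5],-15],[1,[29.9,-23,2.5],-16],[1,[29.9,-23,2.7],-16],[1,[29.9,-23,2.7],-16],[1,[29.9,-23,2.7],-16],[1,[29.9,-23,2.7],-16]]'; python3 go.py 515.1 187.1 77 -13.7 full
```

```text
clock: 23.3
tool_pos: [0.5141, 0.1858, 0.1776]
eef_rot: [0.787, 0.617, -0.0, 0.0]
contact_force: [-0.7, 0.3, -0.7]
opening: 0.468
t 23.3 pos [514.1 185.8 177.6] ya -13.8 tilt [-0.001  0.    -1.   ] F [-0.7  0.3 -0.7] open 41.1 q [-0.56  0.71  0.22  1.89 -0.26  0.57 -0.41]
shift cm [ 0.16  0.06 10.06] yaw -0.1 xy dir
```

```bash
python3 -m inch '[[1,[0.1,0,3],0],[1,[0.1,0,5],0],[1,[0.1,0,6],0],[1,[0.1,0,7],0],[1,[0.1,0,7],0],[1,[0.1,0,7],0]]'; python3 go.py 515.1 187.1 77 -13.7 full; python3 - <<'E'
from h import *
for n,s in(("top",(115,210,190,310)),("side",(110,195,300,420))):
    im=viewer.snapshot(n)[s[0]:s[1],s[2]:s[3]]
    cv2.imwrite(f"pics/p5{n}.png",cv2.resize(im,None,fx=5,fy=5,interpolation=cv2.INTER_CUBIC)[:,:,::-1])
E
```

```text
clock: 23.9
tool_pos: [0.5145, 0.1884, 0.1082]
eef_rot: [0.786, 0.618, 0.0, 0.0]
contact_force: [-0.6, -0.5, -0.2]
opening: 0.469
t 23.9 pos [514.5 188.4 108.2] ya -13.7 tilt [ 0.     0.001 -1.   ] F [-0.6 -0.5 -0.2] open 41.3 q [-0.53  0.82  0.16  1.93 -0.29  0.42 -0.39]
shift cm [-0.12  0.08  3.12] yaw 0.0 xy dir
```

View pics/p5side.png

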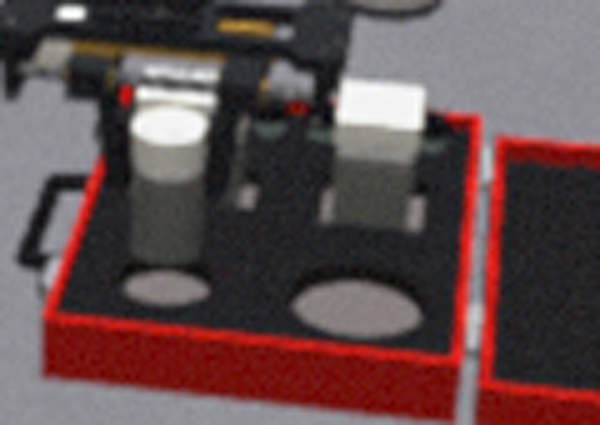

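The small jar is upright over its pocket (crop (168,270)). Lowering.

```bash
python3 -m inch '[[1,[-0.1,0.1,0.6],0],[1,[-0.1,0.1,1.2],0],[1,[-0.1,0.1,1.7],0],[1,[-0.1,0.1,2.2],0],[1,[-0.1,0.1,2.5],0],[1,[-0.1,0.1,2.7],0],[1,[-0.1,0.1,2.8],0],[1,[-0.1,0.1,2.9],0],[1,[-0.1,0.1,3.0],0],[1,[-0.1,0.1,3.0],0],[1,[-0.1,0.1,3.0],0]]'; python3 -m inch '[[1,[0,0,0.1],0],[1,[0,0,0.1],0]]'
```

```text
clock: 25.1
tool_pos: [0.5149, 0.1875, 0.0778]
eef_rot: [0.786, 0.618, 0.0, -0.0]
contact_force: [0.5, -0.5, -1.6]
opening: 0.463
clock: 25.3
tool_pos: [0.5149, 0.1874, 0.0767]
eef_rot: [0.786, 0.618, 0.0, -0.0]
contact_force: [0.3, -0.9, -1.2]
opening: 0.467
```

```bash
python3 -m inch '[[1,[0,0,0.05],0],[1,[0,0,0.05],0]]'; python3 -m inch '[[1,[0,0,0.05],0],[1,[0,0,0.05],0]]'
```

```text
clock: 25.5
tool_pos: [0.5149, 0.1874, 0.0766]
eef_rot: [0.786, 0.618, 0.0, -0.0]
contact_force: [-0.6, 0.6, 3.8]
opening: 0.465
clock: 25.7
tool_pos: [0.5149, 0.1874, 0.0766]
eef_rot: [0.786, 0.618, 0.0, -0.0]
contact_force: [-1.8, -1.1, 9.5]
opening: 0.472
```

```bash
python3 -m inch '[[1,[0,0,-0.1],0],[0.4,[0,0,-0.1],0],[0.2,[0,0,-0.1],0],[0,[0,0,-0.1],0],[0,[0,0,-0.1],0],[0,[0,0,-0.1],0],[0,[0,0,-0.1],0],[0,[0,0,-3],0],[0,[0,0,-7],0],[0,[0,0,-12],0],[0,[0,0,-13],0],[0,[0,0,-13],0]]'; python3 go.py 573 -312.5 200 -42 full;python3 - <<'E'
from h import *
for n,s in(("top",(115,210,190,310)),("side",(110,195,300,420))):
    im=viewer.snapshot(n)[s[0]:s[1],s[2]:s[3]]
    cv2.imwrite(f"pics/p6{n}.png",cv2.resize(im,None,fx=5,fy=5,interpolation=cv2.INTER_CUBIC)[:,:,::-1])
E
```

```text
clock: 26.9
tool_pos: [0.5159, 0.1878, 0.2076]
eef_rot: [0.786, 0.618, 0.002, 0.001]
contact_force: [0.3, -0.4, -1.2]
opening: 1.0
t 26.9 pos [515.9 187.8 207.6] ya -13.7 tilt [ 0.003  0.004 -1.   ] F [ 0.3 -0.4 -1.2] open 88.0 q [-0.58  0.66  0.24  1.86 -0.25  0.64 -0.42]
shift cm [-47.27  17.36   0.69] yaw 28.3 xy dir
```

View pics/p6side.png

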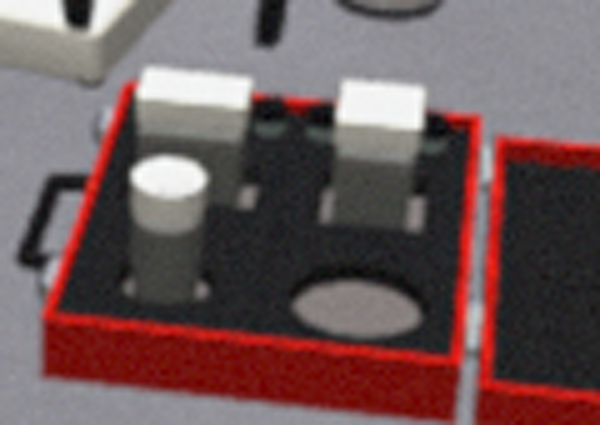

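The small jar is home (crop (168,230)). The large jar is last.

```bash
python3 -m inch '[[0,[-47.3,17.4,0],28],[0,[-47.3,17.4,0],28],[0,[-47.3,17.4,0],28],[0,[-47.3,17.4,0],28],[0,[-47.3,17.4,0],28],[0,[-47.3,17.4,0],28],[0,[-47.3,17.4,0],28],[0,[-47.3,17.4,0],28],[0,[-47.3,17.4,0],28],[0,[-47.3,17.4,0],28],[0,[-47.3,17.4,0],28],[0,[-47.3,17.4,0.5],28],[0,[-47.3,17.4,0.5],28],[0,[-47.3,17.4,0.5],28],[0,[-47.3,17.4,0.5],28]]'; python3 go.py 573 -312.5 55 -42 full
```

```text
clock: 28.5
tool_pos: [0.5726, -0.3113, 0.2003]
eef_rot: [0.912, 0.411, 0.0, -0.001]
contact_force: [-0.6, 0.3, 0.1]
opening: 0.999
t 28.5 pos [ 572.6 -311.3  200.3] ya -41.5 tilt [ 0.001 -0.001 -1.   ] F [-0.6  0.3  0.1] open 87.9 q [ 0.28  0.8   0.29  1.54 -0.28  0.84 -0.05]
shift cm [-0.08  0.13 14.53] yaw 0.5 xy dir
```

```bash
python3 -m inch '[[0,[0,0,4],0],[0,[0,0,7],0],[0,[0,0,9],0],[0,[0,0,9],0],[0,[0,0,9],0],[0,[0,0,9],0]]'; python3 go.py 573 -312.5 55 -42 full
```

```text
clock: 29.1
tool_pos: [0.5732, -0.3136, 0.1123]
eef_rot: [0.912, 0.41, 0.001, 0.001]
contact_force: [0.7, -1.2, 0.4]
opening: 1.001
t 29.1 pos [ 573.2 -313.6  112.3] ya -41.6 tilt [ 0.001  0.003 -1.   ] F [ 0.7 -1.2  0.4] open 88.1 q [ 0.3   0.92  0.25  1.6  -0.32  0.67 -0.02]
shift cm [ 0.07 -0.11  5.73] yaw 0.4 xy dir
```

```bash
python3 -m inch '[[0,[0.1,-0.1,2],0],[0,[0.1,-0.1,4],0],[0,[0.1,-0.1,5],0],[0,[0.1,-0.1,5.7],0],[0,[0.1,-0.1,5.7],0],[0,[0.1,-0.1,5.7],0]]'; python3 -m inch '[[1,[0,0,0],0],[1,[0,0,0],0],[1,[0,0,0],0],[1,[0,0,0],0],[1,[0,0,0],0],[1,[0,0,0],0],[1,[0,0,0],0],[1,[0,0,0],0]]' 25;  python3 -m inch '[[1,[0,0,-2],0],[1,[0,0,-5],0],[1,[0,0,-9],0],[1,[0,0,-13],0],[1,[0,0,-15],0],[1,[0,0,-15],0],[1,[0,0,-15],0]]'; python3 go.py 621.9 161.1 190 -13.7 full
```

```text
clock: 29.7
tool_pos: [0.5725, -0.3123, 0.0545]
eef_rot: [0.912, 0.409, 0.0, 0.001]
contact_force: [-0.4, -0.6, -0.1]
opening: 1.0
clock: 30.5
tool_pos: [0.5725, -0.3122, 0.0541]
eef_rot: [0.912, 0.409, 0.0, 0.0]
contact_force: [1.1, -0.3, 4.2]
opening: 0.718
clock: 31.2
tool_pos: [0.5711, -0.311, 0.2022]
eef_rot: [0.912, 0.409, -0.001, -0.001]
contact_force: [-0.2, 0.3, -3.0]
opening: 0.72
t 31.2 pos [ 571.1 -311.   202.2] ya -41.7 tilt [-0.    -0.003 -1.   ] F [-0.2  0.3 -3. ] open 63.3 q [ 0.27  0.8   0.29  1.54 -0.28  0.84 -0.05]
shift cm [ 38.65 -27.58   1.29] yaw -28.0 xy dir
```

```bash
python3 -m inch '[[1,[3.2,-2.3,0],-2],[1,[6.4,-4.6,0],-4],[1,[9.7,-6.9,0],-7],[1,[12.9,-9.2,0],-9],[1,[16.1,-11.5,0],-11],[1,[19.3,-13.8,0],-14],[1,[22.5,-16.1,0],-16],[1,[25.8,-18.4,0],-19],[1,[29,-20.7,0],-21],[1,[32.2,-23,0],-23],[1,[35.4,-25.3,0.5],-26],[1,[38.6,-27.6,1],-28],[1,[38.6,-27.6,1.3],-28],[1,[38.6,-27.6,1.3],-28],[1,[38.6,-27.6,1.3],-28],[1,[38.6,-27.6,1.3],-28]]'; python3 go.py 621.9 161.1 76.1 -13.7 full
```

```text
clock: 32.8
tool_pos: [0.6223, 0.1576, 0.1902]
eef_rot: [0.787, 0.617, -0.001, 0.0]
contact_force: [-0.8, -0.2, -2.3]
opening: 0.722
t 32.8 pos [622.3 157.6 190.2] ya -13.8 tilt [-0.002 -0.001 -1.   ] F [-0.8 -0.2 -2.3] open 63.6 q [-0.45  0.8   0.24  1.58 -0.24  0.79 -0.35]
shift cm [ 0.35 -0.12 11.41] yaw -0.1 xy dir
```

```bash
python3 -m inch '[[1,[0.2,-0.1,3],0],[1,[0.2,-0.1,5],0],[1,[0.2,-0.1,7],0],[1,[0.2,-0.1,8],0],[1,[0.2,-0.1,8],0],[1,[0.2,-0.1,8],0],[1,[0.2,-0.1,8],0]]'; python3 go.py 621.9 161.1 76.1 -13.7 full; python3 - <<'E'
from h import *
for n,s in(("top",(115,210,190,310)),("side",(110,195,300,420))):
    im=viewer.snapshot(n)[s[0]:s[1],s[2]:s[3]]
    cv2.imwrite(f"pics/p7{n}.png",cv2.resize(im,None,fx=5,fy=5,interpolation=cv2.INTER_CUBIC)[:,:,::-1])
E
```

```text
clock: 33.5
tool_pos: [0.623, 0.162, 0.112]
eef_rot: [0.786, 0.618, 0.001, 0.001]
contact_force: [-0.5, 0.2, -2.5]
opening: 0.718
t 33.5 pos [623. 162. 112.] ya -13.7 tilt [ 0.001  0.002 -1.   ] F [-0.5  0.2 -2.5] open 63.2 q [-0.43  0.9   0.2   1.63 -0.26  0.64 -0.33]
shift cm [-0.12 -0.09  3.59] yaw 0.0 xy dir
```

View pics/p7side.png

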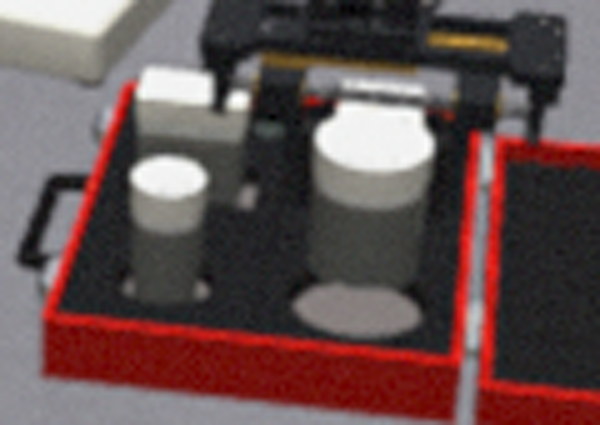

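The large jar is upright over its pocket (crop (358,270)). Lowering.

```bash
python3 -m inch '[[1,[-0.1,-0.1,0.6],0],[1,[-0.1,-0.1,1.2],0],[1,[-0.1,-0.1,1.8],0],[1,[-0.1,-0.1,2.4],0],[1,[-0.1,-0.1,2.8],0],[1,[-0.1,-0.1,3.1],0],[1,[-0.1,-0.1,3.3],0],[1,[-0.1,-0.1,3.4],0],[1,[-0.1,-0.1,3.5],0],[1,[-0.1,-0.1,3.5],0],[1,[-0.1,-0.1,3.5],0]]'; python3 -m inch '[[1,[0,0,0.1],0],[1,[0,0,0.1],0]]'
```

```text
clock: 34.7
tool_pos: [0.6209, 0.1615, 0.0761]
eef_rot: [0.786, 0.618, 0.0, 0.0]
contact_force: [-1.3, -0.7, 1.6]
opening: 0.718
clock: 34.9
tool_pos: [0.6209, 0.1614, 0.0761]
eef_rot: [0.786, 0.618, 0.0, -0.0]
contact_force: [-3.8, -0.7, 8.7]
opening: 0.719
```

```bash
python3 -m inch '[[1,[0,0,-0.1],0],[0.2,[0,0,-0.1],0],[0.05,[0,0,-0.1],0],[0,[0,0,-0.1],0],[0,[0,0,-0.1],0],[0,[0,0,-0.1],0],[0,[0,0,-3],0],[0,[0,0,-7],0],[0,[0,0,-12],0],[0,[0,0,-15],0],[0,[0,0,-18],0],[0,[0,0,-18],0],[-0,[-20,0,-18],0],[0,[-20,0,-18],0],[0,[-25,0,-18],0],[0,[-25,0,-18],0],[0,[-25,0,-18],0],[0,[-25,0,-18],0],[0,[-25,0,-18],0],[0,[-25,0,-18],0]]'; python3 - <<'E'
from h import *
for n in("top","side"):
    im=viewer.snapshot(n)
    cv2.imwrite(f"pics/p8{n}.png",im[:,:,::-1])
    if n=="top":s=(115,210,190,310)
    else: s=(110,195,300,420)
    cv2.imwrite(f"pics/p9{n}.png",cv2.resize(im[s[0]:s[1],s[2]:s[3]],None,fx=5,fy=5,interpolation=cv2.INTER_CUBIC)[:,:,::-1])
E
```

```text
clock: 36.9
tool_pos: [0.5619, -0.0797, 0.254]
eef_rot: [0.786, 0.619, 0.0, -0.001]
contact_force: [0.6, -0.3, 0.5]
opening: 0.998
```

View pics/p8top.png

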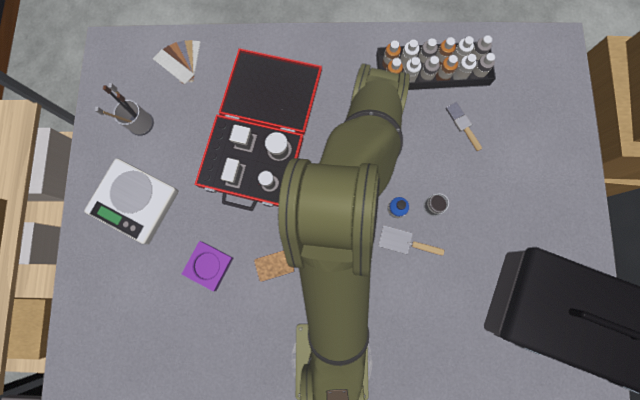

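View pics/p8side.png

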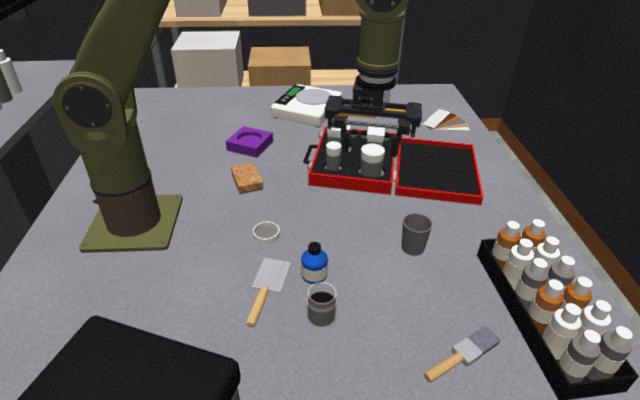

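View pics/p9top.png

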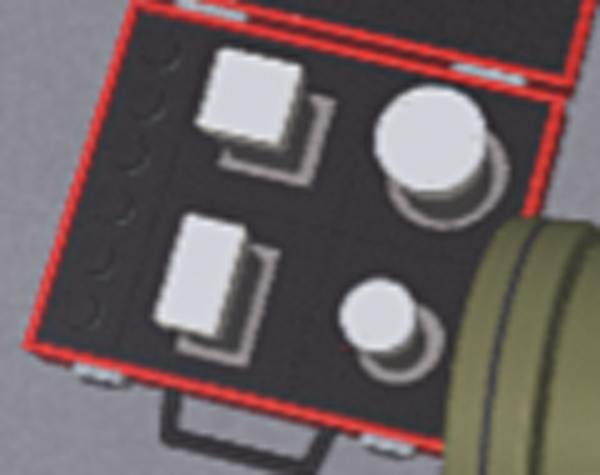

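View pics/p9side.png

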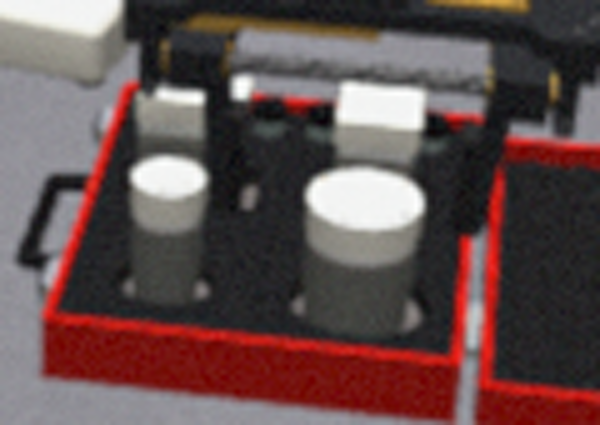

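All four jars are in their pockets: lids at top-picture (240,136), (277,145), (231,170) and (267,181). The open jar at (438,204) is unmoved. One numeric check before handing in.

```bash
python3 - <<'E'
from h import *
im=viewer.snapshot("top").mean(2)
n,l,s,c=cv2.connectedComponentsWithStats((im>185).astype(np.uint8),connectivity=4)
for uv,t in(((277,145),(621.9,161.1)),((266,179),(515.1,187.1)),((240,134),(647.9,267.9)),((230,170),(541.1,293.9))):
    k=l[uv[1],uv[0]]; p=onz("top",[c[k]],.102)[0]*1000; print(p[:2].round(1),t,s[k][4])
print(r.get_state()["contact_force"].round(1)); r.finish_job()
E
```

```text
[619.5 161.3] (621.9, 161.1) 342
[514.2 189. ] (515.1, 187.1) 148
[646.4 268.6] (647.9, 267.9) 257
[538.4 292.8] (541.1, 293.9) 254
[ 0.4  0.9 -0.4]
the job is handed in; nothing more can be done
```

All four closed jars are packed upright in the red case, each in the cut-out of its own shape and size, and the job is handed in at about 37 s of the 96 s allowed. Each jar was lowered slowly until it touched the pocket floor at about the expected height, with at most about 13 N total on the wrist, and only then released.

- **Position:** the last top picture puts the lid centres within about 3 mm of the pocket centres, against roughly 6 mm of clearance.
- **Other things:** the open jar, bottle, cup, loose lid and purple look-alike stand where they were.
- **Robot at hand-in:** the gripper was open, about 0.25 m up and clear of everything, with contact force near zero.
- **Failed or disagreeing checks:** none failed. The outline network also marked the purple block as the large pocket and the square pocket as the oblong one; I rejected both by colour and shape.

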